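# Put the ski-tuning aids back in their own trays

### The arm

A 6-joint arm with a two-finger parallel gripper is mounted at the origin on the work surface. World frame = base frame: x ahead of the robot, y to its left, z up, the work surface at z = 0. Lengths are in mm, angles in rad, forces in N, time in s.
With the tool pointing down it reaches from about 400 to 825 mm from the base axis. Payload 7 kg.
Tool frame: the origin (TCP) lies midway between the tips of the shut fingers; the grasp point (between the pads) lies 19 mm behind it; z points along the fingers, y is the direction in which the jaws open and shut (so a half turn about z gives the same grasp; the last joint's range is limited). The gripper opens to 88 mm and grips with 3 to 60 N. Pads are 19 mm wide; open, the fingers measure 130 mm over their backs; the gripper's body (78 mm by 193 mm) begins 47 mm behind the grasp point.
Start: joints at [1.573, 0.359, 0.012, 0, -1.224, -0.288], TCP at [190.309, 647.594, 226.561] pointing down, gripper open.
Joint ranges: [-3.07, 3.07], [-1.43, 2.12], [-1.02, 1.25], [-3.03, 1.67], [-3.05, -0], [-3.03, 3.03]. Speed limits (rad/s): [2.39, 2.39, 3.01, 3.14, 3.14, 3.14].

### API

Orientations are given as a rotation vector (axis times angle).
In Python, from station import r gives the robot as it stands.
- The arm moves only by the tool jog_arm, never from a script. Its argument "steps" is a list of rows, each a list of 7 numbers: the turn, a rotation vector about the tool's x, y, z in units of 5 degrees (1.0 is 5 degrees), then the shift along the tool's x, y, z in units of 50 mm (1.0 is 50 mm), then the opening, from -1 (shut) to 1 (fully open), so that 0 is half open. A call has 1 to 12 rows; each row is the pose to reach, as a shift and turn from the pose commanded when the call began, along the tool's axes at that moment; what a row does not reach only later rows make up. A row lasts 1/8 s, in which the tool goes at most 62.5 mm and 10.7 degrees, less where a joint would pass 70% of its speed; a pose out of reach is approached as far as the arm can. A call with a gripper value outside its range is refused whole. The fingers move at their own pace and stop on an object; the grip force is fixed at half the most. Time passes only in rows, so rows that repeat a pose let the fingers close. It gives the time, the measured TCP pose, the force and the opening at its end, in the units of the state.
- r.observe(): the state, without advancing time (a new reading comes with each control period).
- r.get_image(name): name is "side" or "top"; returns the picture (480x640x3 uint8, blue, green, red); there is no depth.
- r.calibration(name): a dict with "fov_y" (degrees; the focal length in pixels is half the picture's height over the tangent of half this angle, whatever the lens; pixels are square), "cx", "cy" (the principal point, pixels), "world_to_cam" (4x4, takes a point from world to camera coordinates). Camera axes: x right, y down, z forward; pixel columns grow to the right and rows downward; lengths in mm; the calibration is good to about 2 mm. A picture is of the moment at which its call begins. calibration takes no time and is no camera call.
- r.sign_off(): hands the job in, once; it reports no verdict.
The state is a dict: "time": time; "joint_positions": joint angles; "qvel": joint speeds; "tau": joint torques, N m; "eef_pos": TCP position; "ee_rot": TCP orientation; "force": force on the tool from outside, world axes, zero at the start; "moment": the same for the moment, N m; "finger_gap": opening from 0.0 (shut) to 1.0 (fully open).
Only numpy, scipy, OpenCV 4.12 (cv2) and the standard library are available. Lean on these libraries where they do the work, as an engineer would, in place of code of your own. Each camera call takes 0.05 s, during which the arm holds its last target. There are 200 camera calls.

### The job

The wax tin, the cork block and the brush lie in each other's trays. Put each flat in the middle of the tray of its own shape: the round tin upright in the round tray, the square cork block upright in the square tray, and the brush, bristles down, lengthwise in the long tray; the rubber mat is free for setting something down meanwhile. Leave the bottle, the roll of tape and the whetstone where they are.

Things in the scene. Friction and masses are not known exactly. Their poses are not given: they have to be found in the camera images.
- tin: Round wax tin with a metal lid and paper label, loose, upright, 52 mm in diameter, 40 mm high, 0.10 to 0.20 kg. Origin: centre of its underside; z up through the lid. At the start it stands in the square tray.
- cork_block: Square cork polishing block, loose, 46 x 46 mm, 42 mm high (36 mm cork, above it a 42 x 42 mm grey grip plate 6 mm thick), 0.04 to 0.09 kg. Origin: centre of its underside; x and y parallel to its sides, z up through the plate. At the start it stands in the long tray.
- brush: Oblong ski brush, loose, lying bristles down: dark wooden back 76 mm long (its x) x 38 mm wide (its y), from 18 to 40 mm above the bristle tips; below it a stiff, rigid block of white bristles 70 x 32 mm, 18 mm high. 0.07 to 0.16 kg. Origin: centre of the underside, at the bristle tips; z up. At the start it lies in the round tray.
- round_tray: Round open tray, outside diameter 108 mm, inside 100 mm, the tin's own tray. Fixed to the bench, black floor 4 mm thick, bare aluminium walls 4 mm thick whose rim is 10 mm above the bench. Origin: centre of its underside, on the bench; z up. Its place and yaw vary.
- square_tray: Square open tray, outside 96 x 96 mm, inside 88 x 88 mm, sides along its x and y, the cork block's own tray. Fixed to the bench, black floor 4 mm thick, bare aluminium walls 4 mm thick whose rim is 10 mm above the bench. Origin: centre of its underside, on the bench; z up. Its place and yaw vary.
- long_tray: Oblong open tray, outside 120 mm along its x and 78 mm along its y, inside 112 x 70 mm, the brush's own tray. Fixed to the bench, black floor 4 mm thick, bare aluminium walls 4 mm thick whose rim is 10 mm above the bench. Origin: centre of its underside, on the bench; z up. Its place and yaw vary.
- mat: Flat black rubber mat, fixed to the bench, no rim, 110 mm (x) x 90 mm (y), 4 mm thick, empty at the start: the free spot. Origin: centre of its underside, on the bench; z up.
- bottle: Small amber bottle with a white cap and paper label, loose, upright, 40 mm in diameter, 75 mm high; not to be disturbed. Origin: centre of its underside.
- tape: Roll of yellow tape lying flat, loose, 68 mm outside and 48 mm inside diameter, 24 mm high; not to be disturbed. Origin: centre of its underside.
- whetstone: Two-layer whetstone lying flat, loose, 70 mm (x) x 24 mm (y) x 22 mm high; not to be disturbed. Origin: centre of its underside.
Not all that is in view belongs to the job. Leave any white look-alike of the round_tray alone. What is shaped like the tin but blue is not meant.

How it is judged (in metres and radians):
At the end, for the whole second after the job is handed in: Tin in the round tray, cork block in the square, brush in the long one: each centre within 15 mm of its tray's, flat on its floor (origin under 8 mm above the tray's), upright within 0.12 rad, released, at rest; brush along the tray within 0.35 rad, either way round (horizontal distance between tin and round_tray below 0.015 m and z of tin in the frame of round_tray below 0.008 m and angle between each of tin, cork_block, brush's own z axis and vertical below 0.12 rad and linear speed of each of tin, cork_block, brush below 0.02 m/s and angular speed of each of tin, cork_block, brush below 0.2 rad/s and contact force between each of tin, cork_block, brush and the fingers below 0.05 N and horizontal distance between cork_block and square_tray below 0.015 m and z of cork_block in the frame of square_tray below 0.008 m and horizontal distance between brush and long_tray below 0.015 m and z of brush in the frame of long_tray below 0.008 m and angle between the x axis of brush and the x axis of long_tray, either way round below 0.35 rad); the robot touches nothing.
It fails at once if the bottle is pushed more than 20 mm away or knocked over (distance of bottle from where it was at the start of the episode above 0.02 m or angle between bottle's own z axis and vertical above 0.5 rad).
It fails at once if the roll of tape is pushed more than 20 mm away or knocked over (distance of tape from where it was at the start of the episode above 0.02 m or angle between tape's own z axis and vertical above 0.5 rad).
It fails at once if the whetstone is pushed more than 20 mm away or knocked over (distance of whetstone from where it was at the start of the episode above 0.02 m or angle between whetstone's own z axis and vertical above 0.5 rad).
It also fails if it takes over 109 s, if anything falls off the work surface, if the arm or the gripper's body presses on something with over 40 N, if the wrist force passes 120 N, or if a joint passes its speed limit or range.

## Working session

There is one attempt and no reset: what is moved stays moved. The work goes in short steps, Python scripts to look and compute and a tool call to move; the robot and the scene stay as the last step left them, time stands still between calls to the robot, and variables do not carry over. Pictures are saved under pics/ and viewed, about 12 in all and at most 16, crops included, and the job is handed in when it is done.

Besides the shell and the picture viewer there is one more tool, called after "Request:" in YAML: its name, and indented under it one key for each argument. jog_arm: Moves the arm, as the interface text tells. Its arguments: {"type":"object","properties":{"steps":{"type":"array","items":{"type":"array","items":{"type":"number"}}}},"required":["steps"]}

```bash
mkdir -p pics; ls; python3 - <<'E'
from station import r
import cv2
print(r.observe())
for n in("top","side"):
    cv2.imwrite(f"pics/{n}0.png",r.get_image(n)); print(n,r.calibration(n))
E
```

```text
pics
{'time': 0.0, 'joint_positions': array([ 1.57310977e+00,  3.59420102e-01,  1.10811778e-02, -3.34814911e-04,
       -1.22406488e+00, -2.88099770e-01]), 'qvel': array([-9.38994204e-05, -1.63308469e-03,  7.72732959e-04, -1.29319647e-03,
       -5.98636760e-04,  1.34000908e-04]), 'tau': array([ 8.34954608e-05, -5.82722247e+01,  2.93058103e+01,  6.99725792e+00,
        6.95596682e-03, -1.44915562e-04]), 'eef_pos': array([190.18426687, 647.17039343, 225.61366052]), 'ee_rot': array([ 3.10792902e+00, -4.47330198e-01, -1.23853511e-04]), 'force': array([-0.55458637,  0.05314887,  0.05951957]), 'moment': array([0.00754413, 0.00572532, 0.0233335 ]), 'finger_gap': 1.0022277390784844}
top {'fov_y': 45.743508566832595, 'cx': 316.7706129696544, 'cy': 248.54062789385745, 'world_to_cam': array([[-1.85866332e-02, -9.99827170e-01, -4.10005315e-04,
        -5.96482771e+01],
       [-9.96435252e-01,  1.85573250e-02, -8.22946842e-02,
         5.90816716e+02],
       [ 8.22880698e-02, -1.12103736e-03, -9.96607955e-01,
         1.38553451e+03],
       [ 0.00000000e+00,  0.00000000e+00,  0.00000000e+00,
         1.00000000e+00]])}
side {'fov_y': 53.359870203090416, 'cx': 313.1490555812546, 'cy': 236.58878757693714, 'world_to_cam': array([[-7.89962340e-01, -6.13089908e-01,  8.95917787e-03,
         4.19099043e+02],
       [-4.49111228e-01,  5.68605600e-01, -6.89192845e-01,
         3.06580681e+02],
       [ 4.17442939e-01, -5.48460059e-01, -7.24522571e-01,
         7.24474548e+02],
       [ 0.00000000e+00,  0.00000000e+00,  0.00000000e+00,
         1.00000000e+00]])}
```

View pics/top0.png

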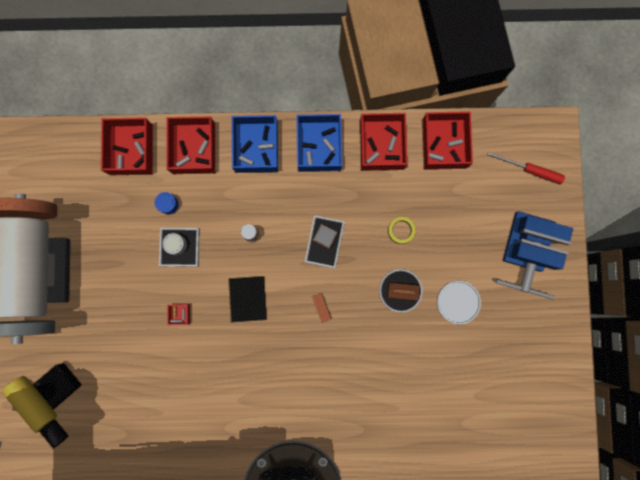

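View pics/side0.png

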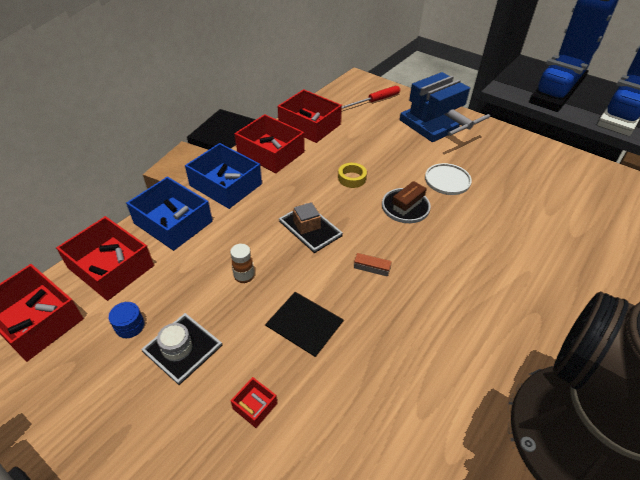

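The top view shows these items:

| Item | Pixel position | Contents |
|---|---|---|
| Square tray | (179,247) | tin |
| Mat | (248,299) | empty |
| Long tray | (325,241) | cork block |
| Round tray | (401,291) | brush |
| White look-alike tray | (459,302) | – |
| Blue look-alike tin | (166,203) | – |
| Bottle | (250,232) | – |
| Tape | (401,230) | – |
| Whetstone | (321,307) | – |

The side view agrees with this. Next I measure with masks.

```bash
cat > h.py <<'E'
import numpy as np, cv2
from scipy.spatial.transform import Rotation as R
def ray(cal,u,v,z):
    f=240/np.tan(np.radians(cal["fov_y"])/2); M=cal["world_to_cam"]; Rm=M[:3,:3]; c=-Rm.T@M[:3,3]
    d=Rm.T@np.array([(u-cal["cx"])/f,(v-cal["cy"])/f,1.]); return c+d*(z-c[2])/d[2]
def poly(cal,c,z): return np.array([ray(cal,*p,z)[:2] for p in c.reshape(-1,2).astype(float)],np.float32)
def rect(cal,c,z):  # centre, long side first, yaw (deg) of long side
    (x,y),(w,h),_=q=cv2.minAreaRect(poly(cal,c,z)); b=cv2.boxPoints(q); e=[b[1]-b[0],b[2]-b[1]]; e.sort(key=np.linalg.norm)
    return np.round([x,y,np.linalg.norm(e[1]),np.linalg.norm(e[0]),np.degrees(np.arctan2(e[1][1],e[1][0]))%180],1)
def cnt(mask,box):
    x0,y0,x1,y1=box; m=np.zeros_like(mask); m[y0:y1,x0:x1]=mask[y0:y1,x0:x1]
    return max(cv2.findContours(m,cv2.RETR_EXTERNAL,cv2.CHAIN_APPROX_NONE)[0],key=cv2.contourArea)
def go(s,x,y,z,yaw):
    """shift (50 mm) and turn (5 deg) from the present pose to a tool-down pose; yaw = world angle of jaw axis, deg"""
    A=R.from_rotvec(s["ee_rot"]); best=None
    for k in (0,180):
        t=np.radians(yaw+k); Y=np.array([np.cos(t),np.sin(t),0]); Z=np.array([0,0,-1.])
        B=R.from_matrix(np.c_[np.cross(Y,Z),Y,Z]); rv=(A.inv()*B).as_rotvec()
        if best is None or np.linalg.norm(rv)<np.linalg.norm(best): best=rv
    return np.round(np.r_[np.degrees(best)/5,A.inv().apply(np.array([x,y,z])-s["eef_pos"])/50],2)
E
python3 - <<'E'
from station import r
from h import *
im=cv2.imread("pics/top0.png"); cal=r.calibration("top"); hsv=cv2.cvtColor(im,cv2.COLOR_BGR2HSV)
S,V=hsv[...,1],hsv[...,2]
for n,p in dict(wood=(210,330),floor_sq=(165,260),rim=(160,247),tin=(174,243),plate=(325,236),cork=(325,247),brush=(404,291),floor_r=(395,305),rimr=(381,291),mat=(248,299)).items(): print(n,hsv[p[1],p[0]])
tray=((S<75)|(V<60)).astype(np.uint8)*255
for n,b in dict(sq=(150,220,208,275),long=(300,208,350,275),rnd=(372,262,430,322)).items(): 
    c=cnt(tray,b); P=poly(cal,c,10); print(n,rect(cal,c,10),"circ",cv2.minEnclosingCircle(P))
c=cnt(tray,(220,265,280,330)); print("mat",rect(cal,c,4))
out=np.hstack([cv2.resize(q[y:y+64,x:x+64],(256,256),interpolation=0) for (x,y) in((148,216),(293,210),(370,260)) for q in (im,)])
o2=np.hstack([cv2.resize(cv2.merge([tray]*3)[y:y+64,x:x+64],(256,256),interpolation=0) for (x,y) in((148,216),(293,210),(370,260))])
cv2.imwrite("pics/crop1.png",np.vstack([out,o2]))
E
```

```text
wood [ 15 110 153]
floor_sq [120  12  41]
rim [ 20  14 159]
tin [ 34  20 182]
plate [  0   0 122]
cork [ 12 108  64]
brush [ 12 152 131]
floor_r [165  28  37]
rimr [ 0  3 90]
mat [ 0 12 22]
sq [602.5 275.9 100.   98.   88.9] circ ((602.17919921875, 274.6876220703125), 67.2640151977539)
long [608.7 -89.5 123.   81.5 167.5] circ ((608.4105834960938, -88.99580383300781), 71.23001098632812)
rnd [ 482.4 -277.   107.   106.9   88.4] circ ((482.2107849121094, -276.8199157714844), 55.16779708862305)
mat [469.1 105.1 105.8  85.8   2.9]
```

View pics/crop1.png

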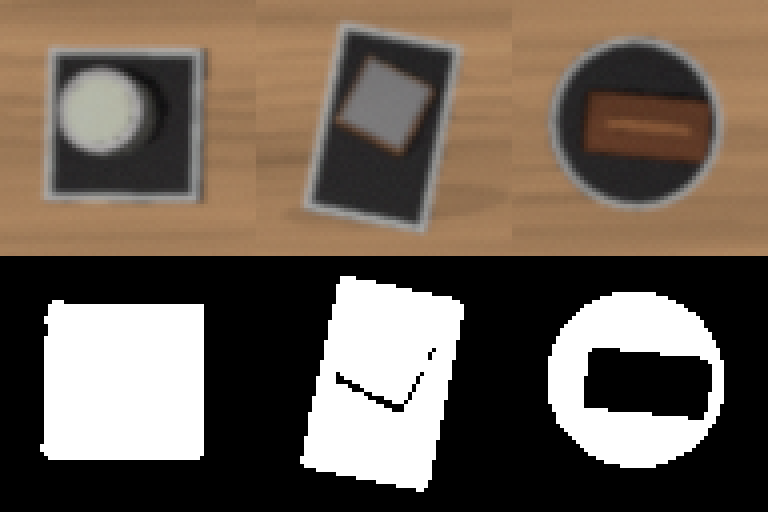

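The crops show all three trays cleanly. The tin sits up-left in the square tray, the cork sits in the upper part of the long tray, and the brush lies against the right side of the round tray. The tray sizes I measured match those given. Next I measure the objects.

```bash
cat > det.py <<'E'
from station import r
from h import *
def inner(shape,cal,xy,rad,z=20):  # disc of given radius about a world point, as a mask
    M=cal["world_to_cam"]; p=M[:3,:3]@np.r_[xy,z]+M[:3,3]; f=240/np.tan(np.radians(cal["fov_y"])/2)
    m=np.zeros(shape,np.uint8); cv2.circle(m,(int(round(cal["cx"]+f*p[0]/p[2])),int(round(cal["cy"]+f*p[1]/p[2]))),int(rad*f/p[2]),255,-1); return m
def find(im,cal,what,xy,rad):
    h=cv2.cvtColor(im,cv2.COLOR_BGR2HSV); H,S,V=cv2.split(h)
    m={"tin":(S<70)&(V>130),"cork":(S<40)&(V>88)&(V<150),"brush":(S>100)&(H<25)&(V<145)}[what].astype(np.uint8)*255
    m=cv2.morphologyEx(m&inner(S.shape,cal,xy,rad),cv2.MORPH_OPEN,np.ones((3,3),np.uint8))
    c=cnt(m,(0,0,640,480)); z={"tin":44,"cork":46,"brush":44}[what]
    P=poly(cal,c,z); mo=cv2.moments(P); return rect(cal,c,z),np.round([mo["m10"]/mo["m00"],mo["m01"]/mo["m00"]],1)
E
python3 - <<'E'
from det import *
im=cv2.imread("pics/top0.png"); cal=r.calibration("top")
for a in (("tin",(602,276),52),("cork",(609,-89),50),("brush",(482,-277),56)): print(a[0],*find(im,cal,*a))
s=r.observe(); f=lambda im,u,v:None
for n,p,z in(("bottle",(250,232),75),("tape",(401,230),24),("whet",(321,307),22),("white",(459,302),10),("blue",(166,203),40)): print(n,ray(cal,*p,z).round())
c2=r.calibration("side"); print("side: tin lid",ray(c2,174,333,44).round(),"plate",ray(c2,306,212,46).round(),"brush",ray(c2,410,193,44).round())
E
```

```text
tin [6.070e+02 2.819e+02 4.690e+01 4.650e+01 1.000e-01] [607.5 282.1]
cork [620.2 -91.1  41.6  40.7  62.4] [619.7 -91.1]
brush [ 480.1 -278.7   76.4   39.2   84.2] [ 480.4 -278.6]
bottle [628.  89.  75.]
tape [ 632. -281.   24.]
whet [445. -78.  22.]
white [ 451. -421.   10.]
blue [708. 299.  40.]
side: tin lid [609. 277.  44.] plate [617. -86.  46.] brush [ 478. -276.   44.]
```

Objects and trays agree between the two views to within about 5 mm. I'll go in this order: cork to the mat, brush to the long tray, tin to the round tray, then cork to the square tray.

```bash
python3 - <<'E'
from station import r
from h import *
s=r.observe(); print(go(s,620,-91,120,62.4),go(s,620,-91,120,152.4))
E
```

```text
[ 0.02 -0.    2.24 12.41 11.74  2.13] [ 1.000e-02  1.000e-02 -1.576e+01  1.241e+01  1.174e+01  2.130e+00]
```

Request:
jog_arm:
  steps:
    - [0,0,0.5,3.1,2.93,0.2,1]
    - [0,0,1,6.2,5.87,0.5,1]
    - [0,0,2.24,9.3,8.8,1,1]
    - [0,0,2.24,12.41,11.74,2.13,1]
    - [0,0,2.24,12.41,11.74,2.13,1]
    - [0,0,2.24,12.41,11.74,2.13,1]
    - [0,0,2.24,12.41,11.74,2.13,1]
    - [0,0,2.24,12.41,11.74,2.13,1]
    - [0,0,2.24,12.41,11.74,2.13,1]
    - [0,0,2.24,12.41,11.74,2.13,1]
    - [0,0,2.24,12.41,11.74,2.13,1]
    - [0,0,2.24,12.41,11.74,2.13,1]

```text
time: 1.6
eef_pos: [565.4, 2.7, 135.3]
ee_rot: [-3.051, 0.748, -0.0]
force: [0.7, 1.1, -0.1]
finger_gap: 0.996
```

```bash
python3 - <<'E'
from station import r
from h import *
s=r.observe(); print(s["eef_pos"],s["joint_positions"],go(s,620,-91,120,62.4))
E
```

```text
[565.44586186   2.74281195 135.31704023] [ 3.50876214e-01  2.57304351e-01 -3.57032250e-01 -6.54299748e-05
 -9.56409783e-01  7.38816539e-01] [-0.    0.    0.01  1.83  1.16  0.31]
```

Request:
jog_arm:
  steps:
    - [0,0,0,0,0,0,1]
    - [0,0,0,0,0,0,1]
    - [0,0,0,0,0,0,1]

```text
time: 1.98
eef_pos: [564.4, 5.7, 135.9]
ee_rot: [-3.051, 0.746, -0.0]
force: [0.1, 0.5, 0.3]
finger_gap: 0.999
```

```bash
cat > g.py <<'E'
import sys
from station import r
from h import *
s=r.observe(); print(s["time"],s["eef_pos"].round(1),s["joint_positions"][5].round(2),"gap",s["finger_gap"].round(3),"F",s["force"].round(1))
a=list(map(float,sys.argv[1:]))
for i in range(0,len(a),4): print(a[i:i+4],go(s,*a[i:i+4]))
E
python3 g.py 620 -91 120 62.4 620 -91 15 62.4
```

```text
Traceback (most recent call last):
  File "g.py", line 4, in <module>
    s=r.observe(); print(s["time"],s["eef_pos"].round(1),s["joint_positions"][5].round(2),"gap",s["finger_gap"].round(3),"F",s["force"].round(1))
                                                                                                ^^^^^^^^^^^^^^^^^^^^^
AttributeError: 'float' object has no attribute 'round'
```

```bash
sed -i 's/s\["finger_gap"\].round(3)/round(s["finger_gap"],3)/; s/s\["joint_positions"\]\[5\].round(2)/round(s["joint_positions"][5],2)/' g.py
python3 g.py 620 -91 100 62.4 620 -91 15 62.4
```

```text
1.975 [564.4   5.7 135.9] 0.73 gap 0.999 F [0.1 0.5 0.3]
[620.0, -91.0, 100.0, 62.4] [-0.   -0.    0.02  1.88  1.2   0.72]
[620.0, -91.0, 15.0, 62.4] [-0.   -0.    0.02  1.88  1.2   2.42]
```

Request:
jog_arm:
  steps:
    - [0,0,0,0.94,0.6,0.4,1]
    - [0,0,0,1.88,1.2,0.72,1]
    - [0,0,0,1.88,1.2,0.72,1]
    - [0,0,0,1.88,1.2,1.4,1]
    - [0,0,0,1.88,1.2,2.0,1]
    - [0,0,0,1.88,1.2,2.42,1]
    - [0,0,0,1.88,1.2,2.42,1]
    - [0,0,0,1.88,1.2,2.42,-1]
    - [0,0,0,1.88,1.2,2.42,-1]
    - [0,0,0,1.88,1.2,2.42,-1]
    - [0,0,0,1.88,1.2,2.42,-1]
    - [0,0,0,1.88,1.2,2.42,-1]

```text
time: 3.48
eef_pos: [620.4, -92.1, 14.9]
ee_rot: [-3.051, 0.749, -0.0]
force: [-0.4, 1.1, 2.4]
finger_gap: 0.522
```

```bash
python3 g.py 620 -91 100 62.4 469 105 100 62.4
```

```text
3.475 [620.4 -92.1  14.9] 0.93 gap 0.522 F [-0.4  1.1  2.4]
[620.0, -91.0, 100.0, 62.4] [-0.   -0.    0.   -0.02 -0.02 -1.7 ]
[469.0, 105.0, 100.0, 62.4] [-0.   -0.    0.   -4.51 -2.09 -1.7 ]
```

Request:
jog_arm:
  steps:
    - [0,0,0,0,0,-1,-1]
    - [0,0,0,0,0,-1.7,-1]
    - [0,0,0,-1,-0.46,-1.7,-1]
    - [0,0,0,-2,-0.93,-1.7,-1]
    - [0,0,0,-3,-1.39,-1.7,-1]
    - [0,0,0,-4,-1.85,-1.7,-1]
    - [0,0,0,-4.51,-2.09,-1.7,-1]
    - [0,0,0,-4.51,-2.09,-1.7,-1]
    - [0,0,0,-4.51,-2.09,-0.8,-1]
    - [0,0,0,-4.51,-2.09,-0.3,-1]
    - [0,0,0,-4.51,-2.09,-0.04,-1]
    - [0,0,0,-4.51,-2.09,-0.04,-1]

```text
time: 4.97
eef_pos: [469.0, 104.5, 16.2]
ee_rot: [3.05, -0.749, -0.001]
force: [0.4, -0.1, -0.9]
finger_gap: 0.522
```

```bash
python3 g.py 469 105 100 62.4 480 -278.5 100 174.2
```

```text
4.975 [469.  104.5  16.2] 0.46 gap 0.522 F [ 0.4 -0.1 -0.9]
[469.0, 105.0, 100.0, 62.4] [ 0.01  0.   -0.   -0.   -0.01 -1.68]
[480.0, -278.5, 100.0, 174.2] [ 1.000e-02 -0.000e+00  1.364e+01  3.740e+00  6.690e+00 -1.670e+00]
```

Request:
jog_arm:
  steps:
    - [0,0,0,0,0,0.02,1]
    - [0,0,0,0,0,0.02,1]
    - [0,0,0,0,0,0.02,1]
    - [0,0,0,0,0,-0.9,1]
    - [0,0,0,0,0,-1.68,1]
    - [0,0,1.9,0.5,0.9,-1.68,1]
    - [0,0,3.8,1,1.8,-1.68,1]
    - [0,0,5.7,1.5,2.7,-1.68,1]
    - [0,0,7.6,2,3.6,-1.68,1]
    - [0,0,9.5,2.5,4.5,-1.68,1]
    - [0,0,11.4,3.1,5.6,-1.68,1]
    - [0,0,13.64,3.74,6.69,-1.68,1]

```text
time: 6.48
eef_pos: [479.7, -279.1, 101.3]
ee_rot: [-2.109, 2.327, -0.001]
force: [1.6, 0.9, 0.7]
finger_gap: 1.001
```

Request:
jog_arm:
  steps:
    - [0,0,0,0,0,0,1]
    - [0,0,0,0,0,0,1]

```text
time: 6.72
eef_pos: [479.2, -277.5, 100.6]
ee_rot: [2.115, -2.323, -0.001]
force: [0.7, -0.0, 0.0]
finger_gap: 1.0
```

```bash
python3 g.py 480 -278.5 100 174.2 480 -278.5 16 174.2; python3 - <<'E'
from det import *
im=r.get_image("top"); cal=r.calibration("top"); cv2.imwrite("pics/top1.png",im)
print(find(im,cal,"cork",(469,105),48))
h=cv2.cvtColor(im,cv2.COLOR_BGR2HSV)
E
```

```text
6.725 [ 479.2 -277.5  100.6] 0.08 gap 1.0 F [ 0.7 -0.   0. ]
[480.0, -278.5, 100.0, 174.2] [ 0.    0.    0.09  0.02 -0.02  0.01]
[480.0, -278.5, 16.0, 174.2] [ 0.    0.    0.09  0.02 -0.02  1.69]
(array([468. , 104.5,  41.3,  40.9,  62.7]), array([468.1, 104.6]))
```

View pics/top1.png

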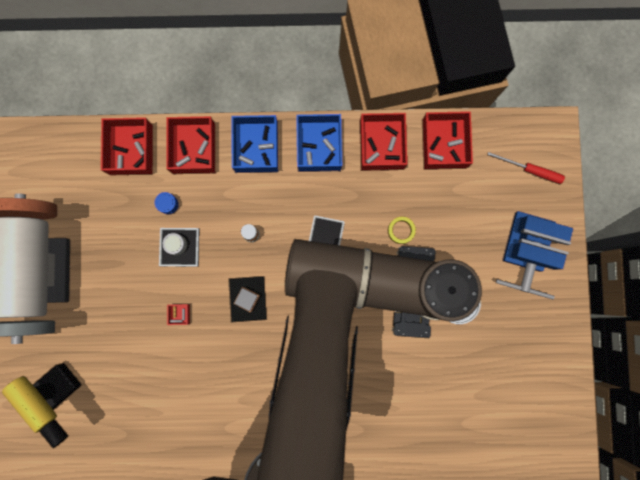

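The cork now stands in the middle of the mat (pixel 247,299) and its measured pose matches the command. The gripper is above the brush.

Request:
jog_arm:
  steps:
    - [0,0,0.09,0.02,-0.02,0.8,1]
    - [0,0,0.09,0.02,-0.02,1.4,1]
    - [0,0,0.09,0.02,-0.02,1.69,1]
    - [0,0,0.09,0.02,-0.02,1.69,1]
    - [0,0,0.09,0.02,-0.02,1.69,-1]
    - [0,0,0.09,0.02,-0.02,1.69,-1]
    - [0,0,0.09,0.02,-0.02,1.69,-1]
    - [0,0,0.09,0.02,-0.02,1.69,-1]
    - [0,0,0.09,0.02,-0.02,1.69,-1]

```text
time: 7.9
eef_pos: [480.5, -278.4, 16.3]
ee_rot: [-2.107, 2.33, -0.0]
force: [0.3, -0.3, 0.3]
finger_gap: 0.494
```

```bash
python3 g.py 608.5 -89.3 100 77.5 608.5 -89.3 100 174.2
```

```text
7.9 [ 480.5 -278.4   16.3] 0.07 gap 0.494 F [ 0.3 -0.3  0.3]
[608.5, -89.3, 100.0, 77.5] [ -0.    -0.   -16.66  -4.02  -2.17  -1.67]
[608.5, -89.3, 100.0, 174.2] [-0.   -0.    0.   -4.02 -2.17 -1.67]
```

The gap of 0.494 is wider than the brush's 38 mm (0.43). I'll wait for the fingers to finish closing and look again.

Request:
jog_arm:
  steps:
    - [0,0,0,0,0,0,-1]
    - [0,0,0,0,0,0,-1]
    - [0,0,0,0,0,0,-1]

```text
time: 8.28
eef_pos: [480.5, -278.4, 16.2]
ee_rot: [2.107, -2.33, 0.0]
force: [-0.8, -0.2, 0.9]
finger_gap: 0.43
```

Request:
jog_arm:
  steps:
    - [0,0,0,0,0,-0.9,-1]
    - [0,0,0,0,0,-1.67,-1]
    - [0,0,-2,-0.5,-0.25,-1.67,-1]
    - [0,0,-4,-1,-0.5,-1.67,-1]
    - [0,0,-6,-1.5,-0.8,-1.67,-1]
    - [0,0,-8,-2,-1.08,-1.67,-1]
    - [0,0,-10,-2.5,-1.35,-1.67,-1]
    - [0,0,-12,-3,-1.6,-1.67,-1]
    - [0,0,-14,-3.5,-1.9,-1.67,-1]
    - [0,0,-16,-4.02,-2.17,-1.67,-1]
    - [0,0,-16.66,-4.02,-2.17,-1.67,-1]
    - [0,0,-16.66,-4.02,-2.17,-1.67,-1]

```text
time: 9.78
eef_pos: [608.4, -88.9, 99.1]
ee_rot: [3.123, -0.341, -0.002]
force: [-0.6, -1.3, -1.3]
finger_gap: 0.434
```

```bash
python3 g.py 608.5 -89.3 17.3 77.5
```

```text
9.775 [608.4 -88.9  99.1] 1.18 gap 0.434 F [-0.6 -1.3 -1.3]
[608.5, -89.3, 17.3, 77.5] [0.   0.01 0.   0.01 0.01 1.64]
```

Request:
jog_arm:
  steps:
    - [0,0,0,0.01,0.01,0.8,-1]
    - [0,0,0,0.01,0.01,1.4,-1]
    - [0,0,0,0.01,0.01,1.64,-1]
    - [0,0,0,0.01,0.01,1.64,-1]
    - [0,0,0,0.01,0.01,1.64,1]
    - [0,0,0,0.01,0.01,1.64,1]
    - [0,0,0,0.01,0.01,1.64,1]
    - [0,0,0,0.01,0.01,1.64,1]
    - [0,0,0,0.01,0.01,0.8,1]
    - [0,0,0,0.01,0.01,0,1]
    - [0,0,0,0.01,0.01,0,1]

```text
time: 11.15
eef_pos: [611.5, -89.7, 103.5]
ee_rot: [-3.122, 0.34, -0.01]
force: [-0.2, 0.3, 0.0]
finger_gap: 0.995
```

```bash
python3 g.py 607 280.5 100 77.5 607 280.5 100 90 607 280.5 100 0
```

```text
11.15 [611.5 -89.7 103.5] 1.18 gap 0.995 F [-0.2  0.3  0. ]
[607.0, 280.5, 100.0, 77.5] [-0.02 -0.07  0.01 -1.68 -7.21  0.07]
[607.0, 280.5, 100.0, 90.0] [-0.01 -0.08 -2.49 -1.68 -7.21  0.07]
[607.0, 280.5, 100.0, 0.0] [-0.07 -0.05 15.51 -1.68 -7.21  0.07]
```

Request:
jog_arm:
  steps:
    - [0,0,0,-0.28,-1.2,-0.4,1]
    - [0,0,0,-0.56,-2.4,-0.4,1]
    - [0,0,0,-0.84,-3.6,-0.4,1]
    - [0,0,0,-1.12,-4.8,-0.4,1]
    - [0,0,0,-1.4,-6,-0.4,1]
    - [0,0,0,-1.68,-7.21,-0.2,1]
    - [0,0,0,-1.68,-7.21,0,1]
    - [0,0,0,-1.68,-7.21,0,1]
    - [0,0,0,-1.68,-7.21,0,1]
    - [0,0,0,-1.68,-7.21,0,1]

```text
time: 12.4
eef_pos: [605.3, 279.2, 100.3]
ee_rot: [-3.122, 0.343, -0.001]
force: [0.0, -0.0, -0.1]
finger_gap: 1.0
```

```bash
python3 g.py 607 280.5 16 77.5; python3 - <<'E'
from det import *
im=r.get_image("side"); cv2.imwrite("pics/side1.png",im)
im=r.get_image("top"); cv2.imwrite("pics/top2.png",im); cal=r.calibration("top")
print(find(im,cal,"brush",(608.5,-89),58))
E
```

```text
12.4 [605.3 279.2 100.3] 0.63 gap 1.0 F [ 0.  -0.  -0.1]
[607.0, 280.5, 16.0, 77.5] [-0.01 -0.01 -0.01  0.03 -0.03  1.69]
(array([608.6, -91.3,  76.8,  39.5, 166.5]), array([608.5, -91.2]))
```

View pics/side1.png

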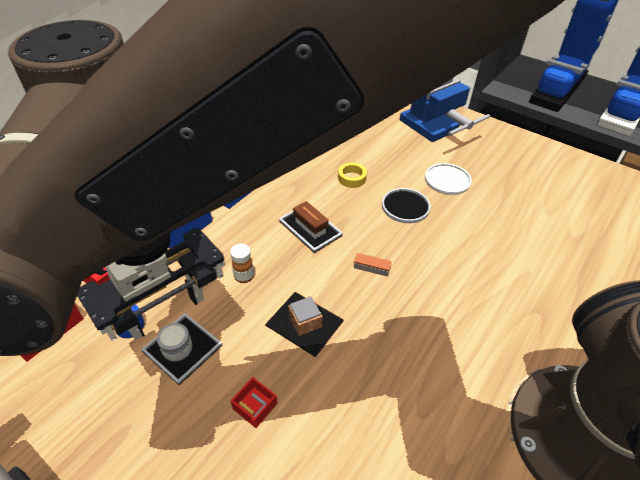

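The brush lies flat in the middle of the long tray (312,225), within 2 mm by the mask. The round tray (406,205) is empty, and the cork (305,315) stands on the mat. Next is the tin.

Request:
jog_arm:
  steps:
    - [0,0,0,0.03,-0.03,0.8,1]
    - [0,0,0,0.03,-0.03,1.4,1]
    - [0,0,0,0.03,-0.03,1.69,1]
    - [0,0,0,0.03,-0.03,1.69,1]
    - [0,0,0,0.03,-0.03,1.69,-1]
    - [0,0,0,0.03,-0.03,1.69,-1]
    - [0,0,0,0.03,-0.03,1.69,-1]
    - [0,0,0,0.03,-0.03,1.69,-1]
    - [0,0,0,0.03,-0.03,1.69,-1]
    - [0,0,0,0.03,-0.03,1.69,-1]
    - [0,0,0,0.03,-0.03,1.69,-1]

```text
time: 13.88
eef_pos: [606.9, 281.7, 15.6]
ee_rot: [-3.123, 0.341, -0.001]
force: [-0.6, 1.1, 4.6]
finger_gap: 0.579
```

```bash
python3 g.py 482.3 -276.9 16 77.5
```

```text
13.875 [606.9 281.7  15.6] 0.63 gap 0.579 F [-0.6  1.1  4.6]
[482.3, -276.9, 16.0, 77.5] [-1.000e-02 -1.000e-02  1.000e-02 -2.000e-02  1.145e+01 -1.000e-02]
```

Request:
jog_arm:
  steps:
    - [0,0,0,0,0,-1,-1]
    - [0,0,0,0,0,-2,-1]
    - [0,0,0,0,0.8,-2.1,-1]
    - [0,0,0,0,1.9,-2.1,-1]
    - [0,0,0,0,3.1,-2.1,-1]
    - [0,0,0,0,4.3,-2.1,-1]
    - [0,0,0,0,5.5,-2.1,-1]
    - [0,0,0,0,6.7,-2.1,-1]
    - [0,0,0,0,7.9,-2.1,-1]
    - [0,0,0,0,9.1,-2.1,-1]
    - [0,0,0,-0.01,10.2,-2.1,-1]
    - [0,0,0,-0.02,11,-2.1,-1]

```text
time: 15.38
eef_pos: [485.4, -257.3, 119.5]
ee_rot: [-3.122, 0.343, 0.002]
force: [0.7, 0.2, -1.4]
finger_gap: 0.58
```

Request:
jog_arm:
  steps:
    - [0,0,0,0,0,0,-1]
    - [0,0,0,0,0,0,-1]
    - [0,0,0,0,0,0,-1]

```text
time: 15.75
eef_pos: [487.1, -254.6, 120.0]
ee_rot: [-3.123, 0.34, 0.001]
force: [0.1, 0.1, -1.5]
finger_gap: 0.584
```

```bash
python3 g.py 482.3 -276.9 100 77.5 482.3 -276.9 17 77.5
```

```text
15.75 [ 487.1 -254.6  120. ] 1.48 gap 0.584 F [ 0.1  0.1 -1.5]
[482.3, -276.9, 100.0, 77.5] [-0.    0.    0.02  0.    0.46  0.4 ]
[482.3, -276.9, 17.0, 77.5] [-0.    0.    0.02  0.    0.46  2.06]
```

Request:
jog_arm:
  steps:
    - [0,0,0,0,0.46,0.4,-1]
    - [0,0,0,0,0.46,1.2,-1]
    - [0,0,0,0,0.46,1.8,-1]
    - [0,0,0,0,0.46,2.06,-1]
    - [0,0,0,0,0.46,2.06,-1]
    - [0,0,0,0,0.46,2.06,1]
    - [0,0,0,0,0.46,2.06,1]
    - [0,0,0,0,0.46,2.06,1]
    - [0,0,0,0,0.46,2.06,1]
    - [0,0,0,0,0.46,1,1]
    - [0,0,0,0,0.46,0.2,1]
    - [0,0,0,0,0.46,0.2,1]

```text
time: 17.25
eef_pos: [484.2, -278.5, 113.8]
ee_rot: [3.122, -0.34, 0.011]
force: [0.4, 0.5, -0.2]
finger_gap: 0.999
```

```bash
python3 g.py 468.1 104.6 110 62.6
```

```text
17.25 [ 484.2 -278.5  113.8] 1.52 gap 0.999 F [ 0.4  0.5 -0.2]
[468.1, 104.6, 110.0, 62.6] [-0.01 -0.08  2.99 -1.97 -7.41  0.06]
```

Request:
jog_arm:
  steps:
    - [0,0,0.5,-0.32,-1.2,0.06,1]
    - [0,0,1,-0.64,-2.4,0.06,1]
    - [0,0,1.5,-0.96,-3.6,0.06,1]
    - [0,0,2,-1.3,-4.8,0.06,1]
    - [0,0,2.5,-1.6,-6,0.06,1]
    - [0,0,2.99,-1.97,-7,0.06,1]
    - [0,0,2.99,-1.97,-7.41,0.06,1]
    - [0,0,2.99,-1.97,-7.41,0.06,1]
    - [0,0,2.99,-1.97,-7.41,0.06,1]
    - [0,0,2.99,-1.97,-7.41,0.06,1]

```text
time: 18.5
eef_pos: [465.6, 103.9, 106.9]
ee_rot: [3.051, -0.747, -0.001]
force: [-0.5, -0.5, 0.1]
finger_gap: 1.0
```

```bash
python3 g.py 468.1 104.6 15.5 62.6; python3 - <<'E'
from det import *
im=r.get_image("side"); cv2.imwrite("pics/side2.png",im)
im=r.get_image("top"); cv2.imwrite("pics/top3.png",im); cal=r.calibration("top")
print(find(im,cal,"tin",(482.3,-276.9),45))
h=cv2.cvtColor(im,cv2.COLOR_BGR2HSV); S,V=h[...,1],h[...,2]
c=cnt(((S<75)|(V<60)).astype(np.uint8)*255,(150,220,208,275)); print("sq outer",rect(cal,c,10))
c=cnt(((V<60)).astype(np.uint8)*255,(150,220,208,275)); print("sq floor",rect(cal,c,4))
E
```

```text
18.5 [465.6 103.9 106.9] 0.46 gap 1.0 F [-0.5 -0.5  0.1]
[468.1, 104.6, 15.5, 62.6] [ 0.01  0.   -0.02  0.04 -0.04  1.83]
(array([ 483.1, -278.1,   48.7,   48.4,   88.9]), array([ 483.5, -277.7]))
sq outer [602.1 275.4 100.3  98.1  88.5]
sq floor [601.8 277.7  80.8  80.8  88.9]
```

View pics/top3.png

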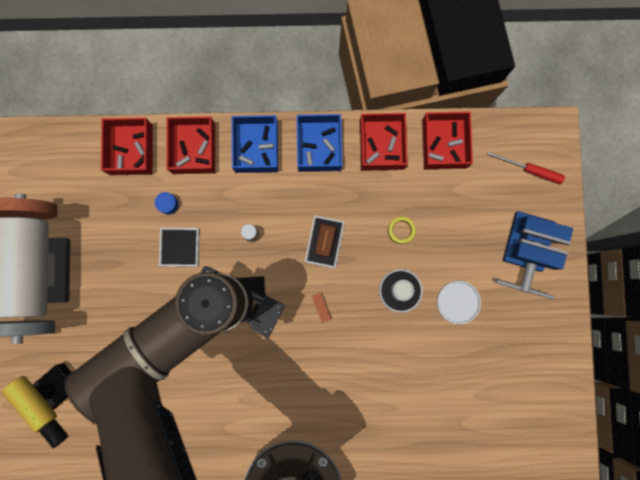

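The tin stands in the middle of the round tray (402,291), the brush is in the long tray (325,241), and the square tray (179,247) is empty. Now I pick the cork back up.

Request:
jog_arm:
  steps:
    - [0,0,0,0.04,-0.04,0.9,1]
    - [0,0,0,0.04,-0.04,1.5,1]
    - [0,0,0,0.04,-0.04,1.83,1]
    - [0,0,0,0.04,-0.04,1.83,1]
    - [0,0,0,0.04,-0.04,1.83,-1]
    - [0,0,0,0.04,-0.04,1.83,-1]
    - [0,0,0,0.04,-0.04,1.83,-1]
    - [0,0,0,0.04,-0.04,1.83,-1]
    - [0,0,0,0.04,-0.04,1.83,-1]
    - [0,0,0,0.04,-0.04,1.83,-1]
    - [0,0,0,0.04,-0.04,1.83,-1]

```text
time: 19.98
eef_pos: [468.6, 106.1, 15.9]
ee_rot: [-3.052, 0.744, -0.0]
force: [-2.6, -0.2, 5.2]
finger_gap: 0.518
```

```bash
python3 g.py 602.2 276 100 88.9
```

```text
19.975 [468.6 106.1  15.9] 0.46 gap 0.518 F [-2.6 -0.2  5.2]
[602.2, 276.0, 100.0, 88.9] [-0.   -0.   -5.26  0.81 -4.25 -1.68]
```

Request:
jog_arm:
  steps:
    - [0,0,0,0,0,-1,-1]
    - [0,0,0,0,0,-1.7,-1]
    - [0,0,-1,0.16,-0.85,-1.7,-1]
    - [0,0,-2,0.32,-1.7,-1.7,-1]
    - [0,0,-3,0.48,-2.5,-1.7,-1]
    - [0,0,-4,0.64,-3.4,-1.7,-1]
    - [0,0,-5.26,0.81,-4.25,-1.7,-1]
    - [0,0,-5.26,0.81,-4.25,-1.7,-1]
    - [0,0,-5.26,0.81,-4.25,-1.7,-1]
    - [0,0,-5.26,0.81,-4.25,-1.7,-1]

```text
time: 21.22
eef_pos: [601.7, 275.3, 100.6]
ee_rot: [3.141, -0.032, -0.001]
force: [0.3, 0.4, 0.0]
finger_gap: 0.523
```

```bash
python3 g.py 602.2 276 17 88.9
```

```text
21.225 [601.7 275.3 100.6] 0.83 gap 0.523 F [0.3 0.4 0. ]
[602.2, 276.0, 17.0, 88.9] [ 0.    0.01 -0.01  0.01 -0.02  1.67]
```

Request:
jog_arm:
  steps:
    - [0,0,0,0.01,-0.02,0.8,-1]
    - [0,0,0,0.01,-0.02,1.4,-1]
    - [0,0,0,0.01,-0.02,1.67,-1]
    - [0,0,0,0.01,-0.02,1.67,-1]
    - [0,0,0,0.01,-0.02,1.67,1]
    - [0,0,0,0.01,-0.02,1.67,1]
    - [0,0,0,0.01,-0.02,1.67,1]
    - [0,0,0,0.01,-0.02,1.67,1]
    - [0,0,0,0.01,-0.02,0.8,1]
    - [0,0,0,0.01,-0.02,0,1]
    - [0,0,0,0.01,-0.02,-1,1]
    - [0,0,0,0.01,-0.02,-1,1]

```text
time: 22.72
eef_pos: [605.2, 278.5, 155.9]
ee_rot: [-3.137, 0.029, -0.011]
force: [-0.2, 0.2, -0.9]
finger_gap: 1.001
```

```bash
python3 g.py 440 400 200 88.9
```

```text
22.725 [605.2 278.5 155.9] 0.83 gap 1.001 F [-0.2  0.2 -0.9]
[440.0, 400.0, 200.0, 88.9] [-0.06 -0.08  0.   -3.34 -2.37 -0.89]
```

Request:
jog_arm:
  steps:
    - [0,0,0,-1,-0.7,-0.8,1]
    - [0,0,0,-2,-1.4,-0.8,1]
    - [0,0,0,-3,-2,-0.8,1]
    - [0,0,0,-4,-3,-0.8,1]
    - [0,0,0,-4.5,-3.8,-0.8,1]
    - [0,0,0,-4.5,-3.8,-0.8,1]
    - [0,0,0,-4.5,-3.8,-0.8,1]
    - [0,0,0,-4.5,-3.8,-0.8,1]
    - [0,0,0,-4.5,-3.8,-0.8,1]

```text
time: 23.85
eef_pos: [382.3, 470.5, 190.7]
ee_rot: [3.141, -0.033, -0.0]
force: [-0.7, 0.6, 0.1]
finger_gap: 0.995
```

```bash
python3 g.py; python3 - <<'E'
from det import *
cv2.imwrite("pics/side3.png",r.get_image("side"))
im=r.get_image("top"); cv2.imwrite("pics/top4.png",im); cal=r.calibration("top")
for a in (("tin",(482.3,-276.9),45),("cork",(602,276),45),("brush",(608.5,-89),58)): print(a[0],*find(im,cal,*a))
E
```

```text
23.85 [382.3 470.5 190.7] 0.34 gap 0.995 F [-0.7  0.6  0.1]
tin [ 484.3 -277.    46.3   46.    88.9] [ 483.6 -277.6]
cork [603.  276.3  41.7  39.2  88.9] [602.7 275.8]
brush [608.6 -91.4  76.8  39.8 166.4] [608.6 -91.2]
```

View pics/side3.png

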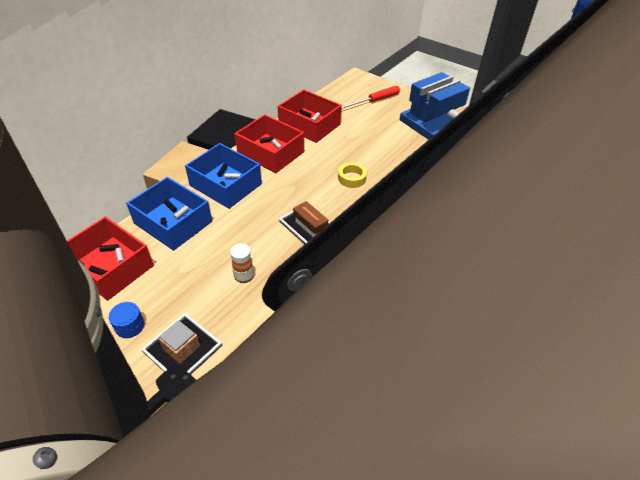

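View pics/top4.png

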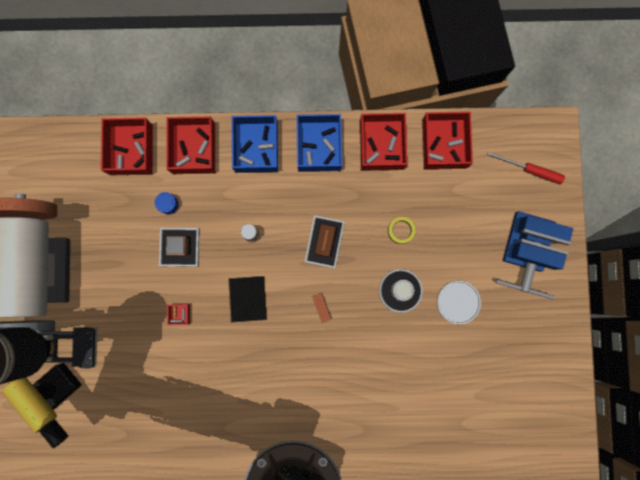

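The top view shows all three objects centred in their own trays: cork (179,247), brush (325,241) and tin (402,291). The bottle, tape and whetstone have not moved. In the side view the cork and brush sit flat, and the gripper is clear of everything. I'm handing the job in.

```bash
python3 -c "
from station import r
print(r.sign_off())"
```

```text
the job is handed in; nothing more can be done
None
```

I put all three objects in their own trays and handed the job in at about 24 s of the 109 s. The order was cork to the mat, brush to the long tray, tin to the round tray, then cork to the square tray.

My last checks from the top camera:

| Object | Offset from tray centre | Limit |
|---|---|---|
| Tin | about 1.5 mm | 15 mm |
| Cork block | about 1 mm | 15 mm |
| Brush | about 2 mm, 1° off the tray's long axis | 15 mm, 20° |

- **Untouched items:** the bottle, tape and whetstone look unmoved in the pictures. I compared them by eye and did not measure them again.
- **Robot:** the gripper was open, about 190 mm up and clear of everything. The force readings were about zero.
- **Not fully checked:** in the last side picture the arm hid the round tray, so that the tin stands flat rests on the top view only.
- **Disagreements:** the tin's lid measured 46–49 mm across in the masks instead of 52 mm, though the gripper's closing width agreed at about 51 mm. The two cameras differed by up to about 5 mm on the starting positions.

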